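Hang the cheese carrier on the balancer arm and pin it

ROBOT

A 6-joint arm with a two-finger parallel gripper is mounted at the origin on the work surface. World frame = base frame: x ahead of the robot, y to its left, z up, the work surface at z = 0. Lengths are in m, angles in rad, forces in N, time in s.
With the tool pointing down it reaches from about 0.275 to 0.75 m from the base axis. Payload 10.2 kg.
Tool frame: the origin (TCP) lies midway between the tips of the shut fingers; the grasp point (between the pads) lies 19 mm behind it; z points along the fingers, y is the line along which they close (so a half turn about z gives the same grasp; the last joint's range is limited). The gripper opens to 88 mm and grips with 3 to 60 N. Pads are 18 mm wide; open, the fingers measure 123 mm over their backs; the gripper's body (75 mm by 187 mm) begins 45 mm behind the grasp point.
Start: joints at [1.009, 0.313, 1.498, -0, 1.331, -0.223], TCP at [0.174, 0.495, 0.239] pointing down, gripper open.
Joint ranges: [-2.94, 2.94], [-0.97, 2.17], [0.19, 2.56], [-1.23, 4.37], [0.02, 3.11], [-2.88, 2.88]. Speed limits (rad/s): [2.39, 2.39, 3.01, 3.14, 3.14, 3.14].

INTERFACE

Orientations are given as a unit quaternion [x, y, z, w].
In Python, from station import r gives the robot as it stands. The module is installed in compiled form; this text tells all that it offers.
- The arm moves only by the tool apply_moves, never from a script. Its arguments are lists of equal length, an entry for each row: "claw": the opening, from 0 (shut) to 1 (fully open); "xyz": the shift along the tool's x, y, z as a fraction of full scale, a list of three; "dr": the turn, a rotation vector about the tool's x, y, z as a fraction of full scale, a list of three. In form: {"claw": [claw, ...], "xyz": [[dx, dy, dz], ...], "dr": [[wx, wy, wz], ...]}. A call has 1 to 5 rows; each row is the pose to reach, as a shift and turn from the pose commanded when the call began, along the tool's axes at that moment, turning the shorter way round; what a row does not reach only later rows make up. Full scale, the value 1, is 30 cm for a shift and pi rad for a turn. A row lasts 1/8 s, in which the tool goes at most 62.5 mm and 10.7 degrees, less where a joint would pass 70% of its speed; a pose out of reach is approached as far as the arm can. A call with a number of a shift or a turn outside -1 to 1 is refused whole. A call with a gripper value outside its range is refused whole. The fingers move at their own pace and stop on an object; "squeeze" is the grip in N (left out, the last holds). Time passes only in rows, so rows that repeat a pose let the fingers close. It gives the time, the measured TCP pose, the force, the opening and the grip force at its end, in the units of the state.
- r.observe(): the state, without advancing time (a new reading comes with each control period).
- r.snapshot(name): name is "side" or "top"; returns a dict with "img" (480x640x3 uint8, red, green, blue), "fx", "fy", "cx", "cy" (pixels), "k1" (the pictures are not rectified: a ray, as slopes to the right and down, at radius r is drawn at 1 + k1 r^2 times it, then the intrinsics apply), "eye" and "rotation" of the camera in the world. Camera axes: x right, y up, looking along -z (the intrinsics and any distortion apply to the point x, -y, -z); pixel columns grow to the right and rows downward; lengths in m; the calibration is good to about 2 mm. A picture is of the moment at which its call begins. There is no depth.
- r.close_job(): hands the job in; it is judged then, once.
The state is a dict: "time_s": time; "qpos": joint angles; "joint_vel": joint speeds; "joint_torque": joint torques, N m; "ee_pos": TCP position; "tool_rot": TCP orientation; "force": force on the tool from outside, world axes, zero at the start; "torque": the same for the moment, N m; "finger_gap": finger opening in m; "grip_force": force on a finger pad.
Only numpy, scipy, OpenCV 4.12 (cv2) and the standard library are available. Lean on these libraries where they do the work, as an engineer would, in place of code of your own. Each camera call takes 0.05 s, during which the arm holds its last target. There are 200 camera calls.

TASK

Thread the cheese carrier over the free end of the spring-balanced arm's tongue, hole end towards the tongue's free tip, and lower it gently onto its seat between the yellow lips; keep hold while the arm sinks and let go only once the arm carries the whole weight and has settled, so that it neither drops nor springs up; never knock the arm. Then put the red-headed pin fully home through the holes of the carrier and the tongue. Do not disturb the other things on the table, nor the black and white pegs.

Things in the scene. Friction and masses are not known exactly. Their poses are not given: they have to be found in the camera images.
- carrier_grip (a point): Centre of the blue upright grip tab on top of the loose cheese carrier (0.4 to 0.75 kg, centre of mass low, near the tab's axis). Tab 26 mm along x, 12 mm across y, 46 mm high; grip it across y. This point is 22 mm above the top plate's upper face, 28 mm above its underside, 154 mm above the carrier's foot. z up; the carrier's pin hole lies 42 mm off to -x
- carrier_top (a point): Middle of the underside of the carrier's top plate (110 mm in x, 58 in y, 6 thick), under the tab, 126 mm above the foot; it rests on the tongue. Axes as carrier_grip. Foot 116 x 116 mm with an orange cheese; stirrup of two straps 36 mm wide in x. The window under the plate, between the straps, 48 mm wide and 70 mm high, open to -x and +x, takes the tongue
- carrier_hole (a point): Centre of the 15 mm through hole in the carrier's top plate, at its upper face. Axes as carrier_grip
- seat (a point): Middle of the tongue's flat top, where the carrier hangs: seated, carrier_top is at this point and the x axes agree. z up, always level; x along the tongue to the blue post (0.30 m off, 0.26 m high). Tongue 40 mm wide, 10 thick, free tip 75 mm off to -x, hinge 85 mm to +x. Yellow lips 9 mm high, leaning outward, feet 61 mm off to -x and +x: 5 mm play either way for the top plate
- balancer: The fixed stand of the spring-balanced arm, origin on the table about under the seat, x towards its blue post. A drip tray 14 mm high, 140 mm square, lies round the origin. The empty arm holds its tongue's top about 0.25 m above the table
- tongue_hole (a point): Centre of the 15 mm through hole in the tongue, at its top face, 42 mm from the seat to -x (towards the tip). Axes as seat
- tongue: The moving end of the arm, which carries the seat: origin at its hinge, 85 mm from the seat to +x; axes as seat. It stays level and moves on an arc of 180 mm radius, 39 mm above level when empty (up at its stop), 50 mm below level at the bottom stop; so it shifts up to 4 mm to -x near level. The spring yields from about 1.4 N on the tongue, then about 12 mm per N, lightly damped; the carrier sinks it by 32 to 70 mm
- pin_grip (a point): Middle of the red head of the loose retaining pin: head 20 mm across, 46 mm high, this point 24 mm above its underside; below it a steel shaft 9 mm across, 34 mm long, foot tapered. z up along the pin. It stands in one of three holes of the wooden block, head resting on the block. Fully home, the head rests on the carrier's top plate
- pin_tip (a point): Foot end of the red pin, 58 mm below pin_grip
- block: The fixed wooden pin block, 50 mm in x, 190 mm in y, 40 mm high, origin under its centre; the three holes, 65 mm apart, run along its y
- peg_a_grip (a point): Middle of the black head of a short peg in the block, head as the red pin's; leave alone
- peg_b_grip (a point): Middle of the white head of a short peg in the block, head as the red pin's; leave alone
- spray: White bottle 64 mm across, 190 mm high with blue cap, origin under its centre; leave alone
- jar: Amber jar 72 mm across, 110 mm high, origin under its centre; leave alone
- cheese_a: Loose orange cheese 92 mm across, 36 mm high, origin under its centre; leave alone
- cheese_b: Loose orange cheese like cheese_a; leave alone
- roll: White roll of blank labels standing on its face, 56 mm across, 40 mm high, origin under its centre; leave alone

How it is judged:
On the way, in this order (a step that is already met when the one before it is completed fails the run):
1. the carrier sits on the tongue's seat and the arm has sunk under it, almost still, while the fingers still hold it (x of carrier_top in the frame of seat between -0.008 and 0.008 m and y of carrier_top in the frame of seat between -0.008 and 0.008 m and z of carrier_top in the frame of seat between -0.005 and 0.006 m and angle between the x axis of carrier_top and the x axis of seat, either way round below 0.2 rad and x of carrier_hole in the frame of seat between -0.06 and -0.025 m and linear speed of tongue below 0.02 m/s and distance of seat from where it was at the start of the episode above 0.018 m and contact force between the fingers and carrier above 1 N), for 0.2 s.
2. the carrier is let go and hangs at rest on the sunken arm (x of carrier_top in the frame of seat between -0.008 and 0.008 m and y of carrier_top in the frame of seat between -0.008 and 0.008 m and z of carrier_top in the frame of seat between -0.005 and 0.006 m and angle between the x axis of carrier_top and the x axis of seat, either way round below 0.2 rad and x of carrier_hole in the frame of seat between -0.06 and -0.025 m and linear speed of tongue below 0.02 m/s and distance of seat from where it was at the start of the episode above 0.018 m and contact force between the fingers and carrier below 0.1 N), for 0.3 s.
At the end, for the whole second after the job is handed in: Carrier within 8 mm of the seat, plate down on the tongue, hole end to the tip, yaw within 0.2 rad; seat sunk over 18 mm and still; red pin through both holes, foot 21 to 38 mm below the tongue's top, within 12 mm of the hole and 0.4 rad of upright; all released and at rest (x of carrier_top in the frame of seat between -0.008 and 0.008 m and y of carrier_top in the frame of seat between -0.008 and 0.008 m and z of carrier_top in the frame of seat between -0.005 and 0.006 m and angle between the x axis of carrier_top and the x axis of seat, either way round below 0.2 rad and x of carrier_hole in the frame of seat between -0.06 and -0.025 m and x of pin_tip in the frame of tongue_hole between -0.012 and 0.012 m and y of pin_tip in the frame of tongue_hole between -0.012 and 0.012 m and z of pin_tip in the frame of tongue_hole between -0.038 and -0.021 m and distance between pin_tip and tongue_hole below 0.04 m and angle between the z axis of pin_tip and the z axis of seat, either way round below 0.4 rad and linear speed of tongue below 0.02 m/s and distance of seat from where it was at the start of the episode above 0.018 m and linear speed of each of carrier, pin below 0.03 m/s); the robot touches nothing.
It fails at once if the arm's end drops, springs up or is knocked faster than 0.12 m/s (load dropped, or let go before it settled) (linear speed of tongue above 0.12 m/s).
It fails at once if a bystander is moved by more than 30 mm (distance of any of spray, jar, cheese_a, cheese_b, roll from where it was at the start of the episode above 0.03 m).
It fails at once if a black or white peg is moved by more than 20 mm (distance of any of peg_a_grip, peg_b_grip from where it was at the start of the episode above 0.02 m).
It also fails if it takes over 72 s, if anything falls off the work surface, if the arm or the gripper's body presses on something with over 40 N, if the wrist force passes 120 N, or if a joint passes its speed limit or range.

## Working session

There is one attempt and no reset: what is moved stays moved. The work goes in short steps, Python scripts to look and compute and a tool call to move; the robot and the scene stay as the last step left them, time stands still between calls to the robot, and variables do not carry over. Pictures are saved under pics/ and viewed, at most 10 in all, crops included, and the job is handed in when it is done.

Besides the shell and the picture viewer there is one more tool, called after "Emit:" as name(argument=value, ...) on one line, values as JSON. apply_moves: Moves the arm, as the interface text tells. Its arguments: {"type":"object","properties":{"claw":{"type":"array","items":{"type":"number"}},"xyz":{"type":"array","items":{"type":"array","items":{"type":"number"}}},"dr":{"type":"array","items":{"type":"array","items":{"type":"number"}}},"squeeze":{"type":"number"}},"required":["claw","xyz","dr"]}

```bash
mkdir -p pics; cat > h.py <<'E'
import numpy as np, cv2
from station import r
def snap(n,f=None):
    s=r.snapshot(n)
    if f: cv2.imwrite(f,s["img"][:,:,::-1])
    return s
def ray(s,u,v):
    a=np.array([(u-s["cx"])/s["fx"],(v-s["cy"])/s["fy"]]); p=a.copy()
    for _ in range(20): p=a/(1+s["k1"]*(p@p))
    d=np.array(s["rotation"])@np.array([p[0],-p[1],-1.]); return np.array(s["eye"]),d/np.linalg.norm(d)
def onz(s,u,v,z):
    e,d=ray(s,u,v); return e+d*(z-e[2])/d[2]
def tri(s1,p1,s2,p2):
    e1,d1=ray(s1,*p1);e2,d2=ray(s2,*p2)
    t=np.linalg.lstsq(np.c_[d1,-d2],e2-e1,rcond=None)[0]
    a=e1+d1*t[0];b=e2+d2*t[1]; return (a+b)/2,np.linalg.norm(a-b)
def proj(s,P):
    c=np.array(s["rotation"]).T@(np.array(P)-s["eye"]); p=np.array([c[0],-c[1]])/-c[2]
    p=p*(1+s["k1"]*(p@p)); return p*[s["fx"],s["fy"]]+[s["cx"],s["cy"]]
def st():
    o=r.observe(); print({k:np.round(o[k],4).tolist() for k in("time_s","ee_pos","tool_rot","force","finger_gap","grip_force","qpos")}); return o
E
python3 - <<'E'
from h import *
st()
for n in("side","top"):
    s=snap(n,f"pics/{n}0.png"); print(n,s["eye"],np.round(s["rotation"],3).tolist(),s["fx"],s["k1"])
E
```

```text
{'time_s': 0.0, 'ee_pos': [0.1744, 0.4949, 0.2382], 'tool_rot': [0.1686, 0.9857, -0.0006, -0.0002], 'force': [-0.258, 0.0762, 0.2772], 'finger_gap': 0.0881, 'grip_force': 0.0, 'qpos': [1.0086, 0.3134, 1.4984, -0.0, 1.331, -0.2234]}
side [-0.16007849 -0.83885477  0.80255697] [0.473, -0.16, -0.299, 0.813] 542.6339236596383 -0.055872666072851906
top [ 0.40388073 -0.00799908  1.49647425] [0.04, -0.03, -0.704, 0.709] 575.7027551429176 -0.01974500497160539
```

```bash
sed -i 's/    s=r.snapshot(n)/    s=r.snapshot(n); s["rotation"]=Rotation.from_quat(s["rotation"]).as_matrix()/; 1a from scipy.spatial.transform import Rotation' h.py
```

```text
(no output)
```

View pics/side0.png

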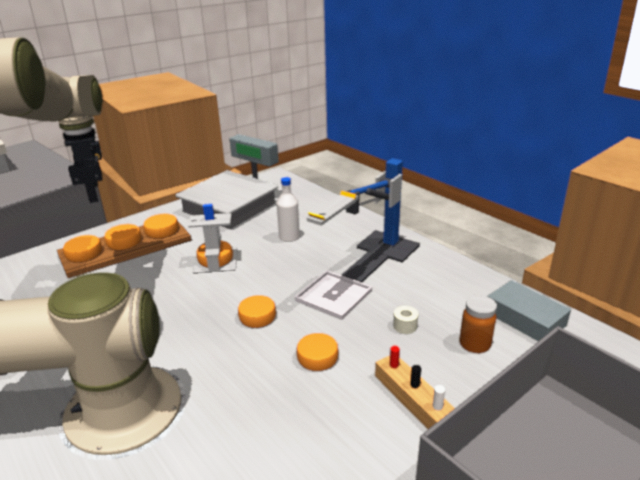

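View pics/top0.png

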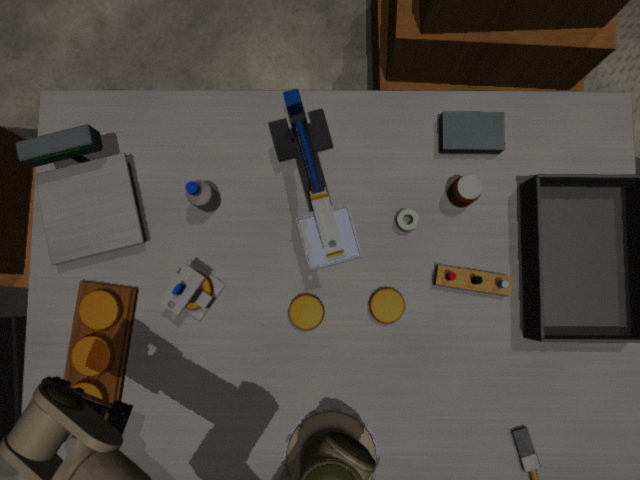

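Side: blue tab (208,211), lips (317,215) and (347,194), red head (395,356). Top: tab (179,288), lips (334,253) and (320,196), red head (451,276), with the carrier's hole end to be checked.

```bash
python3 - <<'E'
from h import *
S=snap("side");T=snap("top")
def crop(s,x,y,w,h,k): return cv2.resize(s["img"][y:y+h,x:x+w,::-1],(w*k,h*k),interpolation=cv2.INTER_CUBIC)
a=np.vstack([np.hstack([crop(S,185,195,64,50,6),crop(S,295,175,64,50,6)]),np.hstack([crop(T,155,255,64,50,6),crop(T,295,200,64,50,6)])])
cv2.imwrite("pics/c1.png",a)
def blobs(s,name,box,f):
    x,y,w,h=box; im=s["img"][y:y+h,x:x+w]; hsv=cv2.cvtColor(im,cv2.COLOR_RGB2HSV).astype(int); m=f(hsv).astype(np.uint8)
    n,l,stt,c=cv2.connectedComponentsWithStats(m)
    for i in range(1,n):
        if stt[i,4]>5: print(name,stt[i].tolist()[:2]+[0],np.add(stt[i,:2],[x,y]).tolist(),stt[i,2:].tolist(),np.round(c[i]+[x,y],2))
blue=lambda h:(abs(h[...,0]-112)<14)&(h[...,1]>150)&(h[...,2]>60)
yel=lambda h:(abs(h[...,0]-25)<8)&(h[...,1]>110)&(h[...,2]>110)
red=lambda h:((h[...,0]<6)|(h[...,0]>174))&(h[...,1]>150)
for s,n,bb in((S,"S",[(185,195,50,40),(295,175,70,60),(375,335,50,50)]),(T,"T",[(160,270,40,40),(300,180,60,90),(430,255,50,40)])):
    for b,f,q in zip(bb,(blue,yel,red),("blue","yel","red")): blobs(s,n+q,b,f)
E
```

```text
Sblue [18, 9, 0] [203, 204] [11, 15, 124] [208.05 211.15]
Syel [45, 16, 0] [340, 191] [16, 8, 75] [347.76 194.2 ]
Syel [14, 37, 0] [309, 212] [15, 8, 52] [316.08 215.38]
Sred [15, 11, 0] [390, 346] [9, 22, 158] [394.32 356.23]
Tblue [13, 15, 0] [173, 285] [9, 10, 48] [176.67 289.  ]
Tred [16, 18, 0] [446, 273] [10, 7, 53] [450.74 275.85]
```

View pics/c1.png

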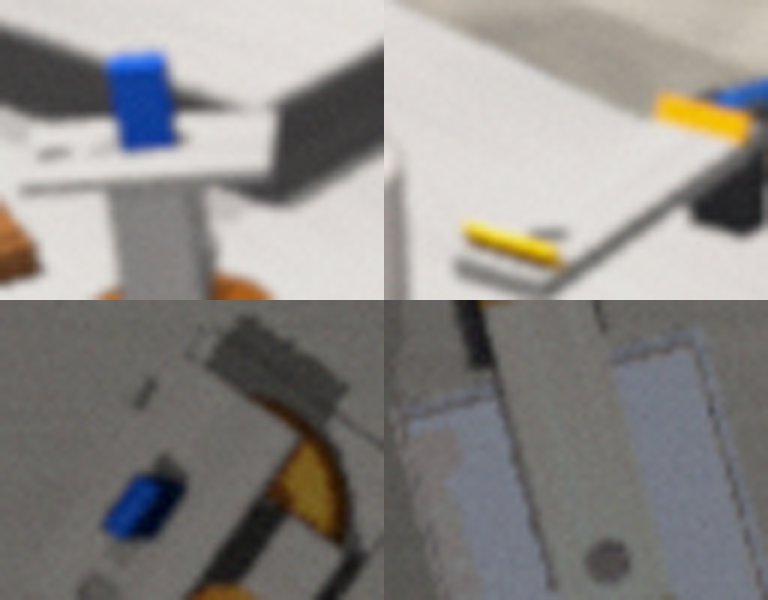

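Upper left: tab with hole slit at side (193.7,220.7); lower left: pale hole at top ≈(171,302) and dark patch (179,270); lower right: tongue hole at top (332.2,243.3); upper right: tongue hole at side ≈(322,214). Triangulate these.

```bash
python3 - <<'E'
from h import *
S=snap("side");T=snap("top")
def b(s,box,hue,sat=110,v=60,tol=8,only=None):
    x,y,w,h=box; im=s["img"][y:y+h,x:x+w]; q=cv2.cvtColor(im,cv2.COLOR_RGB2HSV).astype(int)
    d=np.abs((q[...,0]-hue+90)%180-90); m=((d<tol)&(q[...,1]>sat)&(q[...,2]>v)).astype(np.uint8)
    n,l,t,c=cv2.connectedComponentsWithStats(m); i=1+np.argmax(t[1:,4]); return c[i]+[x,y],t[i]
def P(n,a,c):
    X,e=tri(S,a,T,c); print(n,np.round(X,4),"err",round(e,4)); return X
for n,bs,bt,hue in(("lipfar",(330,182,35,20),(305,185,30,18),25),("liptip",(300,205,35,20),(318,240,35,25),25)):
    try:
        a=b(S,bs,hue);c=b(T,bt,hue,90,40); print(a[1],c[1]); P(n,a[0],c[0])
    except Exception as ex: print(n,ex)
P("chole",(193.7,220.7),(171,302)); P("slit?",(193.7,220.7),(179.2,270))
a=b(S,(185,195,50,40),112,120,50,14);c=b(T,(160,270,40,40),112,110,30,14);print(a,c);P("tab",a[0],c[0])
P("thole",(295+(547-384)/6,175+233/6),(332.2,243.3))
a=b(S,(375,335,50,50),0,150,50,7);c=b(T,(430,255,50,40),0,110,50,7);print(a,c);P("red",a[0],c[0])
# tongue edges in the top view: dump hsv row
for y in(215,230):
    print(y,T["img"][y,310:352].sum(1).tolist())
E
```

```text
[10  9 16  8 75] [ 5  7 19  9 85]
lipfar [0.6194 0.0295 0.2549] err 0.0003
[ 9  7 15  8 51] [ 8 10 18  8 64]
liptip [ 0.4938 -0.0059  0.2556] err 0.0009
chole [0.3831 0.3834 0.1293] err 0.0039
slit? [0.4261 0.3876 0.1148] err 0.0794
(array([207.97222222, 211.24305556]), array([ 18,   9,  11,  16, 144], dtype=int32)) (array([177.85365854, 289.12195122]), array([12, 14, 13, 11, 82], dtype=int32))
tab [0.4151 0.3598 0.1557] err 0.0
thole [ 0.5161 -0.      0.2497] err 0.0001
(array([394.20606061, 356.47878788]), array([ 15,  11,   9,  22, 165], dtype=int32)) (array([451.77272727, 275.65909091]), array([19, 17,  7,  8, 44], dtype=int32))
red [ 0.4531 -0.2945  0.0674] err 0.0023
215 [309, 318, 303, 264, 221, 297, 332, 340, 337, 339, 343, 339, 348, 337, 340, 335, 329, 332, 337, 333, 345, 326, 331, 351, 369, 379, 373, 371, 362, 369, 367, 364, 377, 371, 366, 376, 368, 366, 326, 322, 338, 326]
230 [362, 374, 369, 367, 365, 373, 370, 311, 271, 306, 343, 340, 350, 348, 356, 356, 350, 352, 342, 348, 341, 338, 351, 351, 352, 348, 356, 349, 350, 369, 365, 362, 366, 361, 372, 365, 367, 381, 370, 370, 364, 364]
```

```bash
cat >> h.py <<'E'
def plan(p,yd,o=None):
    """numbers for a move to TCP p, tool y axis at yd deg (mod 180)"""
    o=o or r.observe(); R=Rotation.from_quat(o["tool_rot"]).as_matrix()
    yw=np.radians(yd); y=np.array([np.cos(yw),np.sin(yw),0])
    if y@R[:,1]<0: y=-y
    z=np.array([0,0,-1.]); Rt=np.c_[np.cross(y,z),y,z]
    print("xyz",np.round(R.T@(np.array(p)-o["ee_pos"])/.3,4).tolist(),"dr",np.round(Rotation.from_matrix(R.T@Rt).as_rotvec()/np.pi,4).tolist())
E
python3 - <<'E'
from h import *
plan([.415,.360,.210],53.7); plan([.415,.360,.139],53.7)
E
```

```text
xyz [-0.9059, -0.1581, 0.0951] dr [-0.0001, -0.0, 0.0938]
xyz [-0.9059, -0.158, 0.3318] dr [-0.0001, -0.0, 0.0938]
```

Emit:
apply_moves(claw=[1,1,1,1,1], xyz=[[-0.2,-0.03,0],[-0.4,-0.07,0],[-0.6,-0.1,0.03],[-0.78,-0.135,0.06],[-0.906,-0.158,0.095]], dr=[[0,0,0.03],[0,0,0.06],[0,0,0.08],[0,0,0.094],[0,0,0.094]], squeeze=30)

```text
time_s: 0.92
ee_pos: [0.417, 0.3586, 0.2099]
tool_rot: [0.313, 0.95, 0.0, 0.0]
force: [-0.2, 0.8, 0.4]
finger_gap: 0.0882
grip_force: 0.0
```

Emit:
apply_moves(claw=[1], xyz=[[0,0,0]], dr=[[0,0,0]])

```text
time_s: 1.05
ee_pos: [0.4165, 0.3586, 0.2092]
tool_rot: [0.313, 0.95, -0.001, -0.001]
force: [-0.0, 0.3, -0.1]
finger_gap: 0.0885
grip_force: 0.0
```

```bash
python3 - <<'E'
from h import *
st(); plan([.415,.360,.139],53.7)
S=snap("side");T=snap("top")
def crop(s,x,y,w,h,k): return cv2.resize(s["img"][y:y+h,x:x+w,::-1],(w*k,h*k),interpolation=cv2.INTER_CUBIC)
cv2.imwrite("pics/c2.png",np.hstack([crop(S,165,140,80,120,5),crop(T,140,250,80,120,5)]))
E
```

```text
{'time_s': 1.05, 'ee_pos': [0.4165, 0.3586, 0.2092], 'tool_rot': [0.3134, 0.9496, -0.0007, -0.0005], 'force': [-0.0282, 0.2788, -0.0766], 'finger_gap': 0.0885, 'grip_force': 0.0, 'qpos': [0.4977, 0.3915, 1.4664, -0.0002, 1.2855, -0.4356]}
xyz [0.0067, 0.0011, 0.2339] dr [-0.0005, -0.0002, -0.0012]
```

View pics/c2.png

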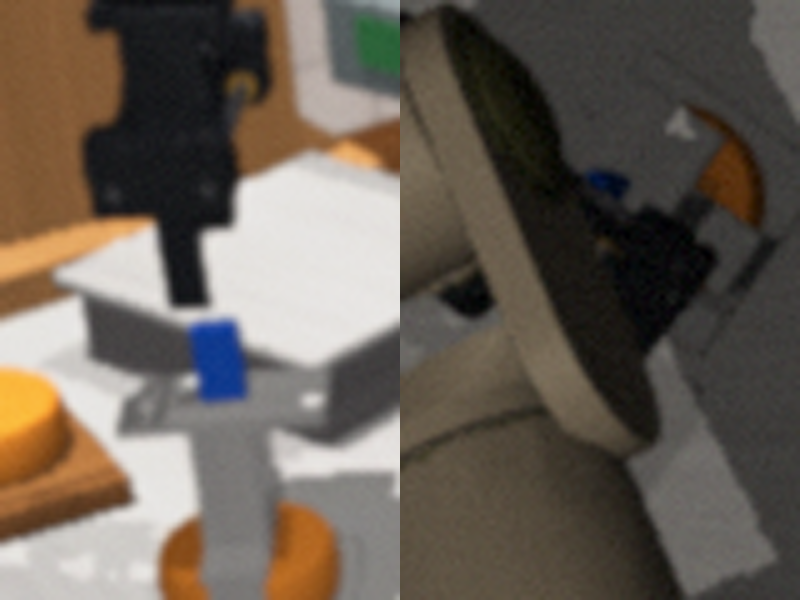

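Fingers stand over the blue tab (side tab at (208,212)), free of the plate; descend and grip.

Emit:
apply_moves(claw=[1,1,1,0.6,0.1], xyz=[[0.006,0,0.1],[0.006,0,0.2],[0.006,0,0.23],[0.006,0,0.23],[0.006,0,0.23]], dr=[[0,0,0],[0,0,0],[0,0,0],[0,0,0],[0,0,0]], squeeze=25)

```text
time_s: 1.78
ee_pos: [0.4139, 0.3617, 0.1425]
tool_rot: [0.312, 0.95, 0.001, 0.001]
force: [0.5, 0.2, -0.1]
finger_gap: 0.0699
grip_force: 0.0
```

Emit:
apply_moves(claw=[0,0,0,0,0], xyz=[[0,0,0],[0,0,0],[0,0,0],[0,0,0],[0,0,0]], dr=[[0,0,0],[0,0,0],[0,0,0],[0,0,0],[0,0,0]], squeeze=40)

```text
time_s: 2.4
ee_pos: [0.4137, 0.3612, 0.1412]
tool_rot: [0.312, 0.95, -0.0, 0.0]
force: [-0.0, -0.9, 0.1]
finger_gap: 0.0204
grip_force: 0.0
```

Emit:
apply_moves(claw=[0,0,0,0,0], xyz=[[0,0,-0.03],[0,0,-0.1],[0,0,-0.2],[0,0,-0.35],[0,0,-0.5]], dr=[[0,0,0],[0,0,0],[0,0,0],[0,0,0],[0,0,0]])

```text
time_s: 3.02
ee_pos: [0.4132, 0.361, 0.2926]
tool_rot: [0.312, 0.95, -0.0, -0.0]
force: [-0.3, 0.7, -4.4]
finger_gap: 0.0118
grip_force: 39.8
```

```bash
python3 - <<'E'
from h import *
st(); plan([.410,-.030,.293],105.7)
E
```

```text
{'time_s': 3.025, 'ee_pos': [0.4132, 0.361, 0.2926], 'tool_rot': [0.3117, 0.9502, -0.0004, -0.0004], 'force': [-0.3363, 0.7224, -4.3572], 'finger_gap': 0.0118, 'grip_force': 39.8096, 'qpos': [0.5044, 0.3349, 1.3279, 0.0, 1.4798, -0.4323]}
xyz [-0.7634, -1.0563, -0.0008] dr [-0.0002, -0.0003, -0.289]
```

Emit:
apply_moves(claw=[0,0,0,0,0], xyz=[[-0.05,-0.07,0],[-0.13,-0.18,0],[-0.21,-0.29,0],[-0.3,-0.41,0],[-0.38,-0.53,0]], dr=[[0,0,-0.03],[0,0,-0.07],[0,0,-0.11],[0,0,-0.16],[0,0,-0.2]])

```text
time_s: 3.65
ee_pos: [0.4108, 0.1642, 0.2913]
tool_rot: [0.001, 1.0, -0.0, -0.0]
force: [0.9, -0.3, -4.3]
finger_gap: 0.0117
grip_force: 39.9
```

```bash
python3 - <<'E'
from h import *
st(); plan([.400,-.033,.293],105.7)
E
```

```text
{'time_s': 3.65, 'ee_pos': [0.4108, 0.1642, 0.2913], 'tool_rot': [0.0006, 1.0, -0.0001, -0.0002], 'force': [0.8685, -0.3305, -4.3455], 'finger_gap': 0.0117, 'grip_force': 39.9425, 'qpos': [0.1142, 0.0914, 1.6326, -0.0001, 1.418, -1.4554]}
xyz [0.0353, -0.6572, -0.0057] dr [-0.0, -0.0002, -0.0876]
```

Emit:
apply_moves(claw=[0,0,0,0,0], xyz=[[0.01,-0.15,0],[0.02,-0.3,0],[0.03,-0.45,0],[0.035,-0.58,0],[0.035,-0.657,0]], dr=[[0,0,-0.02],[0,0,-0.04],[0,0,-0.065],[0,0,-0.085],[0,0,-0.0875]])

```text
time_s: 4.28
ee_pos: [0.3991, -0.0329, 0.2913]
tool_rot: [-0.134, 0.991, 0.0, -0.0]
force: [0.4, -0.3, -4.3]
finger_gap: 0.0119
grip_force: 40.0
```

Emit:
apply_moves(claw=[0,0,0], xyz=[[0,0,0],[0,0,0],[0,0,0]], dr=[[0,0,0],[0,0,0],[0,0,0]])

```text
time_s: 4.65
ee_pos: [0.3996, -0.0308, 0.2913]
tool_rot: [-0.135, 0.991, 0.0, -0.0]
force: [-0.2, -0.4, -4.4]
finger_gap: 0.0117
grip_force: 39.9
```

```bash
python3 - <<'E'
from h import *
st()
S=snap("side");T=snap("top")
cv2.imwrite("pics/w3.png",np.hstack([cv2.resize(S["img"][155:355,190:390,::-1],(600,600),interpolation=cv2.INTER_CUBIC)[:, :400],cv2.resize(T["img"][160:360,267:400,::-1],(399,600),interpolation=cv2.INTER_CUBIC)]))
E
```

```text
{'time_s': 4.65, 'ee_pos': [0.3996, -0.0308, 0.2913], 'tool_rot': [-0.1346, 0.9909, 0.0001, -0.0], 'force': [-0.1813, -0.4461, -4.39], 'finger_gap': 0.0117, 'grip_force': 39.9412, 'qpos': [-0.3714, -0.0066, 1.7354, 0.0001, 1.413, -2.2124]}
```

View pics/w3.png

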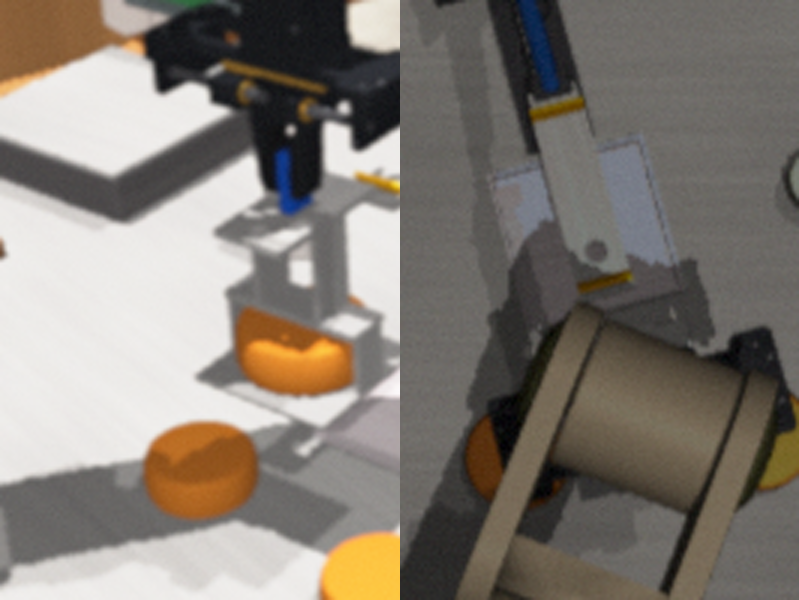

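Left: carrier hangs level and upright, its window clear; plate's -x corners at side px ≈(262,232) and (280,240). Right: tongue free at the top with hole (333,243), tip lip (337,253). Compare with prediction for the gripped height.

```bash
python3 - <<'E'
from h import *
S=snap("side");o=r.observe()
yaw=np.radians(15.5);X=np.array([np.cos(yaw),np.sin(yaw)]);Y=np.array([-X[1],X[0]])
for dz in(0.291-.003,.291-.010):   # plate top height guesses
  for cx,cy in((-.055,.029),(-.055,-.029),(.055,-.029),(-.042,0)):
    p=np.r_[np.array(o["ee_pos"])[:2]+(cx+.002)*X+cy*Y,dz]; print(dz,cx,cy,np.round((proj(S,p)-[190,155])*3,1))
k=cv2.resize(S["img"][205:265,245:345,::-1],(800,480),interpolation=cv2.INTER_CUBIC); cv2.imwrite("pics/z4.png",k)
E
```

```text
0.288 -0.055 0.029 [208.8 215.1]
0.288 -0.055 -0.029 [276.9 238. ]
0.288 0.055 -0.029 [375.6 172.5]
0.288 -0.042 0 [254.9 218.4]
0.28099999999999997 -0.055 0.029 [209.7 224.3]
0.28099999999999997 -0.055 -0.029 [277.6 247.4]
0.28099999999999997 0.055 -0.029 [376.  181.5]
0.28099999999999997 -0.042 0 [255.7 227.6]
```

View pics/z4.png

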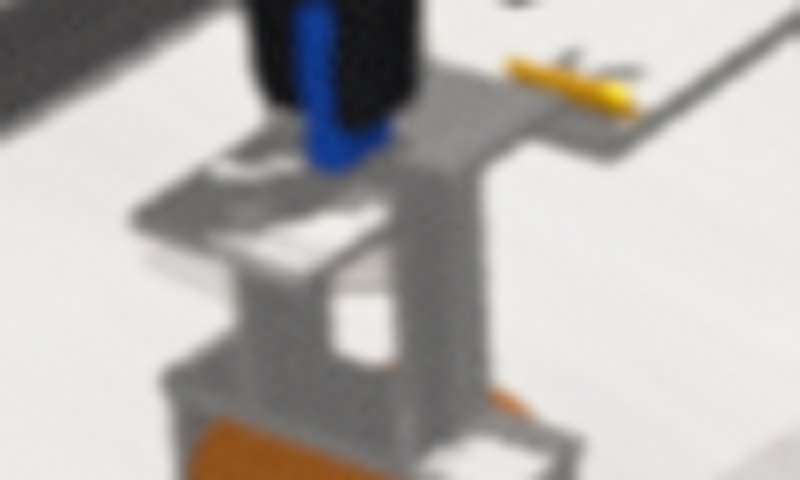

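Plate corners at side (261.6,232.8) and (282.8,238.8): plate top ≈15 mm below the TCP (underside ≈0.270), carrier roughly 3 mm ahead of TCP along x. Raise 9 mm and advance.

```bash
cat >> h.py <<'E'
SEAT=np.array([.5566,.0118]); YW=np.radians(15.7); X=np.array([np.cos(YW),np.sin(YW)]); Y=np.array([-X[1],X[0]])
def seatp(a,z,b=0): return np.r_[SEAT+a*X+b*Y,z]
E
python3 - <<'E'
from h import *
plan(seatp(-.113,.300),105.7);plan(seatp(-.003,.300),105.7)
E
```

```text
xyz [-0.1657, -0.0035, -0.0293] dr [0.0, -0.0, -0.0013]
xyz [-0.5323, -0.002, -0.0293] dr [0.0, -0.0, -0.0013]
```

Emit:
apply_moves(claw=[0,0,0,0,0], xyz=[[0,0,-0.02],[-0.04,-0.002,-0.03],[-0.08,-0.003,-0.03],[-0.13,-0.003,-0.03],[-0.165,-0.003,-0.03]], dr=[[0,0,-0.001],[0,0,-0.001],[0,0,-0.001],[0,0,-0.001],[0,0,-0.001]])

```text
time_s: 5.42
ee_pos: [0.4486, -0.0188, 0.2999]
tool_rot: [-0.136, 0.991, 0.0, -0.0]
force: [-0.7, -0.0, -3.5]
finger_gap: 0.0117
grip_force: 39.9
```

Emit:
apply_moves(claw=[0,0], xyz=[[0,0,0],[0,0,0]], dr=[[0,0,0],[0,0,0]])

```text
time_s: 5.68
ee_pos: [0.4474, -0.0192, 0.3001]
tool_rot: [-0.136, 0.991, 0.0, -0.0]
force: [0.6, -0.2, -4.2]
finger_gap: 0.012
grip_force: 39.9
```

```bash
python3 - <<'E'
from h import *
o=st(); print("off",(np.array(o["ee_pos"])[:2]-SEAT)@np.c_[X,Y])
plan(seatp(-.003,.300),105.7)
S=snap("side")
cv2.imwrite("pics/z5.png",cv2.resize(S["img"][175:265,265:385,::-1],(800,600),interpolation=cv2.INTER_CUBIC))
E
```

```text
{'time_s': 5.675, 'ee_pos': [0.4474, -0.0192, 0.3001], 'tool_rot': [-0.1358, 0.9907, 0.0, -0.0002], 'force': [0.6398, -0.1918, -4.2229], 'finger_gap': 0.012, 'grip_force': 39.9411, 'qpos': [-0.3054, 0.0992, 1.6012, -0.0001, 1.4416, -2.1486]}
off [-0.11347497 -0.00025562]
xyz [-0.3682, 0.0015, 0.0003] dr [0.0, -0.0001, -0.0005]
```

View pics/z5.png

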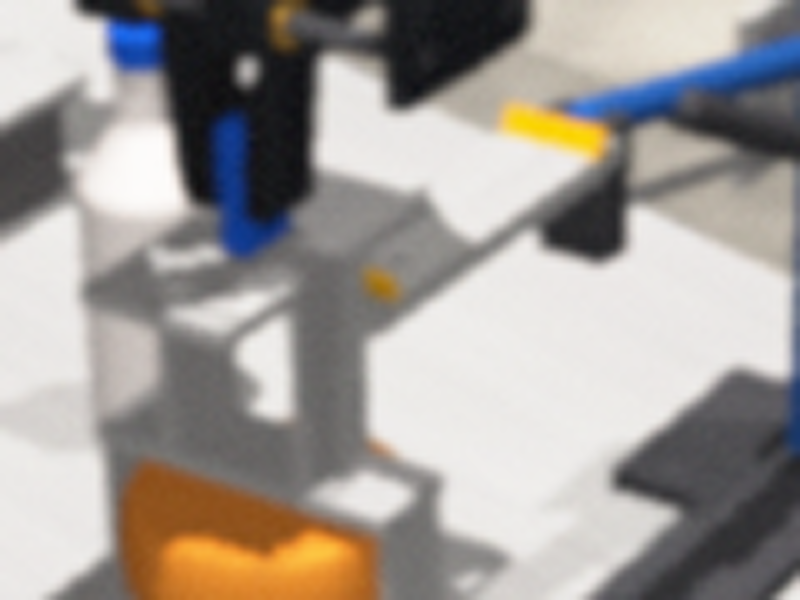

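Plate is above the tongue tip; lip visible below the plate at (322,217), corners at (329.2,203.5), (298.8,224.2), (278.2,218.8). Quick fit of grip offset.

```bash
python3 - <<'E'
from h import *
from scipy.optimize import least_squares
S=snap("side");o=r.observe();E=np.array(o["ee_pos"])
obs=[((.055,-.029),(329.2,203.5)),((-.055,-.029),(298.8,224.2)),((-.055,.029),(278.2,218.8))]
f=lambda q:np.r_[tuple(proj(S,np.r_[E[:2]+(c[0]+q[0])*X+(c[1]+q[2])*Y,E[2]+q[1]])-p for c,p in obs)]
s=least_squares(f,[0,-.015,0]);print(np.round(s.x,4),np.round(s.fun,1))
E
```

```text
[ 0.0292 -0.0301  0.0184] [-0.1  1.   0.6  0.2 -0.6 -1.2]
```

```bash
python3 - <<'E'
from h import *
from scipy.optimize import least_squares
S=snap("side");o=r.observe();E=np.array(o["ee_pos"])
obs=[((.055,-.029),(329.2,203.5)),((-.055,-.029),(298.8,224.2)),((-.055,.029),(278.2,218.8))]
for y0 in(0,.002):
  f=lambda q:np.r_[tuple(proj(S,np.r_[E[:2]+(c[0]+q[0])*X+(c[1]+y0)*Y,E[2]+q[1]])-p for c,p in obs)]
  s=least_squares(f,[0,-.015]);print(y0,np.round(s.x,4),np.round(s.fun,1))
P=[np.r_[SEAT+a*X+b*Y,.2505] for a,b in((-.075,.02),(-.075,-.02))]; print([np.round(proj(S,p),1) for p in P])
E
```

```text
0 [ 0.0056 -0.0147] [ 0.8  0.7  0.6  0.5 -1.3 -1.2]
0.002 [ 0.0082 -0.0164] [ 0.7  0.7  0.6  0.5 -1.2 -1.2]
[array([306.1, 217. ]), array([321. , 221.6])]
```

Emit:
apply_moves(claw=[0,0,0,0,0], xyz=[[-0.02,0.001,0],[-0.06,0.001,0],[-0.1,0.001,0],[-0.14,0.001,0],[-0.18,0.001,0]], dr=[[0,0,0],[0,0,0],[0,0,0],[0,0,0],[0,0,0]])

```text
time_s: 6.45
ee_pos: [0.5004, -0.0041, 0.3001]
tool_rot: [-0.136, 0.991, 0.0, -0.0]
force: [-0.0, -0.5, -4.0]
finger_gap: 0.0117
grip_force: 39.9
```

Emit:
apply_moves(claw=[0,0,0,0,0], xyz=[[-0.04,0,0],[-0.08,0,0],[-0.12,0,0],[-0.16,0,0],[-0.185,0,0]], dr=[[0,0,0],[0,0,0],[0,0,0],[0,0,0],[0,0,0]])

```text
time_s: 7.08
ee_pos: [0.5537, 0.0107, 0.3001]
tool_rot: [-0.136, 0.991, 0.0, -0.0]
force: [0.1, -0.6, -5.2]
finger_gap: 0.0118
grip_force: 39.9
```

Emit:
apply_moves(claw=[0,0], xyz=[[0,0,0],[0,0,0]], dr=[[0,0,0],[0,0,0]])

```text
time_s: 7.32
ee_pos: [0.5528, 0.0105, 0.3003]
tool_rot: [-0.136, 0.991, -0.0, -0.0]
force: [0.4, 0.3, -4.4]
finger_gap: 0.0118
grip_force: 39.9
```

```bash
python3 - <<'E'
from h import *
o=st(); print("off",(np.array(o["ee_pos"])[:2]-SEAT)@np.c_[X,Y])
plan(seatp(-.004,.300),105.7)
S=snap("side")
cv2.imwrite("pics/z6.png",cv2.resize(S["img"][150:240,295:415,::-1],(800,600),interpolation=cv2.INTER_CUBIC))
E
```

```text
{'time_s': 7.325, 'ee_pos': [0.5528, 0.0105, 0.3003], 'tool_rot': [-0.1357, 0.9908, -0.0, -0.0001], 'force': [0.3667, 0.2983, -4.3892], 'finger_gap': 0.0118, 'grip_force': 39.9411, 'qpos': [-0.1929, 0.341, 1.3, -0.0001, 1.5007, -2.0359]}
off [-0.00400979 -0.0002488 ]
xyz [-0.0, 0.0008, 0.0009] dr [-0.0, -0.0, -0.0006]
```

View pics/z6.png

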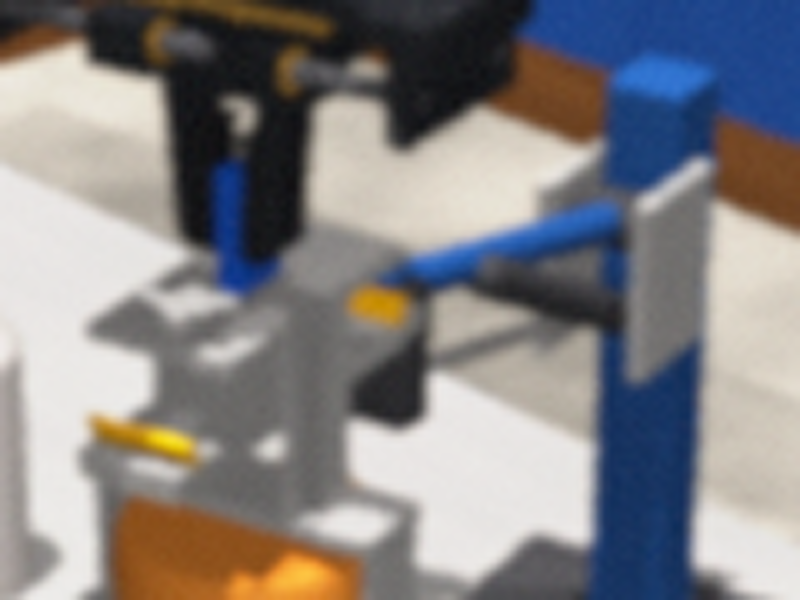

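Plate is above the seat between both lips (near lip at (317,216), far lip (352,196)). Lower slowly.

Emit:
apply_moves(claw=[0,0,0,0,0], xyz=[[0,0,0.02],[0,0,0.04],[0,0,0.055],[0,0,0.065],[0,0,0.075]], dr=[[0,0,0],[0,0,0],[0,0,0],[0,0,0],[0,0,0]])

```text
time_s: 8.0
ee_pos: [0.553, 0.0105, 0.2776]
tool_rot: [-0.136, 0.991, -0.0, 0.0]
force: [-0.6, 0.6, -4.9]
finger_gap: 0.0119
grip_force: 39.9
```

Emit:
apply_moves(claw=[0,0,0,0,0], xyz=[[0,0,0.01],[0,0,0.02],[0,0,0.03],[0,0,0.04],[0,0,0.05]], dr=[[0,0,0],[0,0,0],[0,0,0],[0,0,0],[0,0,0]])

```text
time_s: 8.62
ee_pos: [0.553, 0.0105, 0.2627]
tool_rot: [-0.136, 0.991, -0.0, 0.0]
force: [-1.8, -0.2, -1.9]
finger_gap: 0.0113
grip_force: 39.9
```

Emit:
apply_moves(claw=[0,0,0,0,0], xyz=[[0,0,0.01],[0,0,0.02],[0,0,0.03],[0,0,0.03],[0,0,0.03]], dr=[[0,0,0],[0,0,0],[0,0,0],[0,0,0],[0,0,0]])

```text
time_s: 9.25
ee_pos: [0.553, 0.0105, 0.2538]
tool_rot: [-0.136, 0.991, -0.0, 0.0]
force: [-1.6, 0.7, -1.3]
finger_gap: 0.0115
grip_force: 39.9
```

Emit:
apply_moves(claw=[0,0,0,0,0], xyz=[[0.005,0,0.01],[0.01,0,0.02],[0.013,0,0.03],[0.013,0,0.03],[0.013,0,0.03]], dr=[[0,0,0],[0,0,0],[0,0,0],[0,0,0],[0,0,0]])

```text
time_s: 9.88
ee_pos: [0.5492, 0.0095, 0.2448]
tool_rot: [-0.136, 0.991, -0.0, -0.0]
force: [1.3, 0.1, -1.1]
finger_gap: 0.0115
grip_force: 40.0
```

```bash
python3 - <<'E'
from h import *
fs=[]
for i in range(6): S=snap("side"); fs.append(r.observe()["force"])
o=st(); print(np.round(np.mean(fs,0),2),np.round(np.std(fs,0),2))
cv2.imwrite("pics/z7.png",cv2.resize(S["img"][165:255,285:405,::-1],(800,600),interpolation=cv2.INTER_CUBIC))
E
```

```text
{'time_s': 10.175, 'ee_pos': [0.5492, 0.0095, 0.2448], 'tool_rot': [-0.1357, 0.9907, -0.0, -0.0], 'force': [0.3045, -0.1264, -0.4232], 'finger_gap': 0.0118, 'grip_force': 39.9523, 'qpos': [-0.196, 0.3624, 1.4133, -0.0, 1.366, -2.0391]}
[ 0.48  0.5  -0.9 ] [0.58 0.4  0.31]
```

View pics/z7.png

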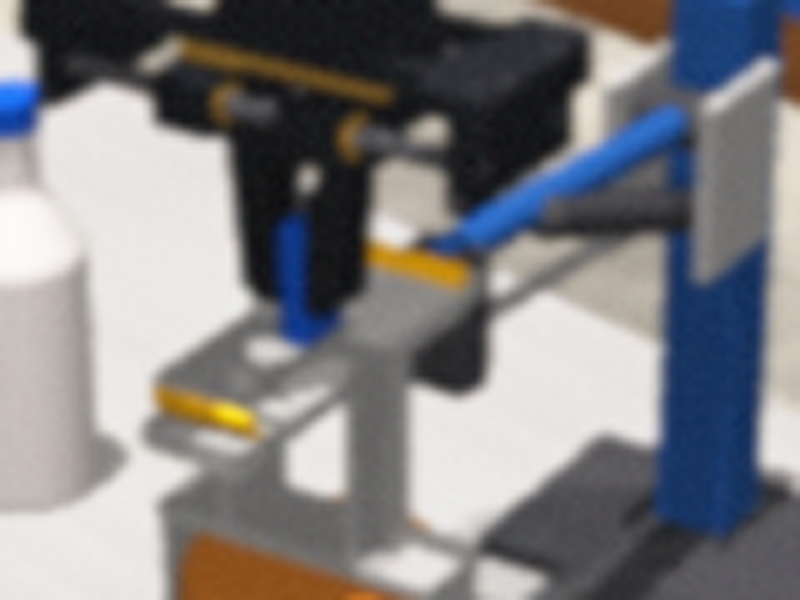

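The plate lies flat between both lips (317,226) and (348,204); still ≈0.9 N held by the gripper. Lower the rest.

Emit:
apply_moves(claw=[0,0,0,0,0], xyz=[[0.001,0,0.008],[0.002,0,0.016],[0.003,0,0.024],[0.003,0,0.03],[0.003,0,0.03]], dr=[[0,0,0],[0,0,0],[0,0,0],[0,0,0],[0,0,0]])

```text
time_s: 10.8
ee_pos: [0.5484, 0.0092, 0.2356]
tool_rot: [-0.136, 0.991, 0.0, -0.0]
force: [1.8, 0.1, -0.4]
finger_gap: 0.0115
grip_force: 40.0
```

```bash
python3 - <<'E'
from h import *
fs=[]
for i in range(16): S=snap("side"); fs.append(r.observe()["force"])
o=st(); print(np.round(np.mean(fs,0),2),np.round(np.std(fs,0),2))
E
```

```text
{'time_s': 11.6, 'ee_pos': [0.5484, 0.0092, 0.2357], 'tool_rot': [-0.1357, 0.9908, -0.0, 0.0], 'force': [2.2466, 0.4271, 0.251], 'finger_gap': 0.012, 'grip_force': 39.9523, 'qpos': [-0.1968, 0.3668, 1.4308, -0.0, 1.3439, -2.0398]}
[ 2.21  0.72 -0.08] [0.41 0.51 0.45]
```

Emit:
apply_moves(claw=[0,0,0], xyz=[[-0.003,0,0.0005],[-0.003,0,0.0005],[-0.003,0,0.0005]], dr=[[0,0,0],[0,0,0],[0,0,0]], squeeze=20)

```text
time_s: 11.98
ee_pos: [0.5489, 0.0094, 0.2354]
tool_rot: [-0.136, 0.991, 0.0, -0.001]
force: [-1.9, -0.4, 0.3]
finger_gap: 0.0116
grip_force: 19.9
```

```bash
python3 - <<'E'
from h import *
fs=[]
for i in range(12): S=snap("side"); fs.append(r.observe()["force"])
o=st(); print(np.round(np.mean(fs,0),2),np.round(np.std(fs,0),2))
E
```

```text
{'time_s': 12.575, 'ee_pos': [0.5492, 0.0095, 0.2356], 'tool_rot': [-0.1357, 0.9907, 0.0, -0.0], 'force': [-2.5904, -0.8516, -0.2058], 'finger_gap': 0.0119, 'grip_force': 19.9412, 'qpos': [-0.196, 0.3689, 1.4283, 0.0, 1.3445, -2.0391]}
[-2.63 -1.03  0.  ] [0.4  0.32 0.38]
```

Emit:
apply_moves(claw=[0,0,0,0.15,0.2], xyz=[[0.0015,0,0],[0.0015,0,0],[0.0015,0,0],[0.0015,0,0],[0.0015,0,0]], dr=[[0,0,0],[0,0,0],[0,0,0],[0,0,0],[0,0,0]], squeeze=8)

```text
time_s: 13.2
ee_pos: [0.5487, 0.0093, 0.2355]
tool_rot: [-0.136, 0.991, -0.0, -0.0]
force: [-0.4, -0.6, 0.7]
finger_gap: 0.0177
grip_force: 0.0
```

Emit:
apply_moves(claw=[0.3,0.4,0.5,0.5,0.5], xyz=[[0,0,0],[0,0,0],[0,0,0],[0,0,0],[0,0,0]], dr=[[0,0,0],[0,0,0],[0,0,0],[0,0,0],[0,0,0]])

```text
time_s: 13.82
ee_pos: [0.5488, 0.0094, 0.2356]
tool_rot: [-0.136, 0.991, 0.0, 0.0]
force: [-0.3, 0.4, 0.6]
finger_gap: 0.0441
grip_force: 0.0
```

```bash
python3 - <<'E'
from h import *
st()
def c(s):
    y,x=165,285; q=cv2.cvtColor(s["img"][y:y+90,x:x+120],cv2.COLOR_RGB2HSV).astype(int)
    m=((abs(q[...,0]-25)<8)&(q[...,1]>110)&(q[...,2]>90)).astype(np.uint8); n,l,t,cc=cv2.connectedComponentsWithStats(m)
    return [(np.round(cc[i]+[x,y],1).tolist(),int(t[i,4])) for i in range(1,n) if t[i,4]>20]
for i in range(8): print(c(snap("side")))
st()
E
```

```text
{'time_s': 13.825, 'ee_pos': [0.5488, 0.0094, 0.2356], 'tool_rot': [-0.1357, 0.9908, 0.0, 0.0], 'force': [-0.3335, 0.389, 0.6001], 'finger_gap': 0.0441, 'grip_force': 0.0, 'qpos': [-0.1964, 0.3679, 1.4297, 0.0, 1.344, -2.0395]}
[([314.1, 176.1], 36), ([350.1, 208.4], 37), ([315.9, 230.0], 58)]
[([314.3, 176.1], 36), ([350.1, 208.4], 37), ([315.9, 230.0], 58)]
[([314.4, 176.1], 36), ([350.0, 208.5], 37), ([315.9, 229.9], 59)]
[([314.0, 176.1], 35), ([349.9, 208.4], 37), ([315.9, 230.0], 59)]
[([312.5, 175.7], 32), ([350.0, 208.5], 37), ([315.9, 230.0], 58)]
[([314.2, 176.1], 39), ([349.9, 208.4], 37), ([315.9, 229.9], 59)]
[([312.3, 175.7], 30), ([350.1, 208.4], 38), ([315.9, 230.0], 58)]
[([314.2, 176.1], 35), ([349.9, 208.4], 36), ([315.9, 230.0], 59)]
{'time_s': 14.225, 'ee_pos': [0.5488, 0.0094, 0.2356], 'tool_rot': [-0.1357, 0.9907, 0.0, -0.0], 'force': [0.1488, 0.5295, -0.2267], 'finger_gap': 0.0442, 'grip_force': 0.0, 'qpos': [-0.1964, 0.3679, 1.4296, 0.0, 1.344, -2.0394]}
```

Emit:
apply_moves(claw=[0.5,0.5,0.5,0.5,0.5], xyz=[[0,0,-0.05],[0,0,-0.15],[0,0,-0.3],[0,0,-0.4],[0,0,-0.4]], dr=[[0,0,0],[0,0,0],[0,0,0],[0,0,0],[0,0,0]])

```text
time_s: 14.85
ee_pos: [0.5492, 0.0093, 0.3583]
tool_rot: [-0.136, 0.991, -0.001, 0.002]
force: [0.3, -0.1, -0.6]
finger_gap: 0.044
grip_force: 0.0
```

```bash
python3 - <<'E'
from h import *
st()
S=snap("side");T=snap("top")
def blob(s,box,f,k=4):
    x,y,w,h=box; im=cv2.resize(s["img"][y:y+h,x:x+w],(w*k,h*k),interpolation=cv2.INTER_CUBIC); q=cv2.cvtColor(im,cv2.COLOR_RGB2HSV).astype(int)
    m=f(q).astype(np.uint8);n,l,t,c=cv2.connectedComponentsWithStats(m)
    i=1+np.argmax(t[1:,4]); return (c[i]+.5)/k-.5+[x,y],(t[i,:4]/k+[x,y,0,0]).round(1)
red=lambda q:((q[...,0]<8)|(q[...,0]>172))&(q[...,1]>150)&(q[...,2]>70)
a,ba=blob(S,(375,335,50,50),red);c,bc=blob(T,(438,262,30,30),red);print(a,ba,c,bc)
print(tri(S,a,T,c))
blk=lambda q:(q[...,2]<55); wht=lambda q:(q[...,1]<60)&(q[...,2]>150)
print([blob(T,(468,268,18,25),blk),blob(T,(493,272,22,25),wht)])
w,_=blob(T,(493,272,22,25),wht);A=onz(T,*c,.07);B=onz(T,*w,.07);d=B-A;print(A,B,"block y deg",np.degrees(np.arctan2(d[1],d[0])),np.linalg.norm(d))
print([np.round(onz(T,*p,.087),4) for p in(c,w)])
E
```

```text
{'time_s': 14.85, 'ee_pos': [0.5492, 0.0093, 0.3583], 'tool_rot': [-0.1358, 0.9907, -0.0009, 0.0024], 'force': [0.3387, -0.092, -0.5535], 'finger_gap': 0.044, 'grip_force': 0.0, 'qpos': [-0.1963, 0.3159, 1.188, -0.0, 1.6326, -2.0395]}
[394.20113594 356.55778258] [390.2 346.2   9.   21.8] [451.8291847  275.59541847] [448.8 272.2   7.2   7.8]
(array([ 0.45319463, -0.29454894,  0.06723202]), np.float64(0.002494026135947373))Traceback (most recent call last):
  File "<stdin>", line 12, in <module>
  File "<stdin>", line 7, in blob
    return _wrapfunc(a, 'argmax', axis=axis, out=out, **kwds)
    return bound(*args, **kwds)
ValueError: attempt to get argmax of an empty sequence
```

```bash
python3 - <<'E'
from h import *
T=snap("top");A=onz(T,451.8,275.6,.08);B=onz(T,504,284,.08);d=B-A;a=np.degrees(np.arctan2(d[1],d[0]));print(A,B,a,np.linalg.norm(d))
p=A+0
plan([p[0],p[1],.20],a+90); plan([p[0],p[1],.049],a+90)
S=snap("side"); print(proj(S,[p[0],p[1],.064]))
E
```

```text
[ 0.45368116 -0.29274466  0.08      ] [ 0.4339347  -0.42017761  0.08      ] -98.80825198687309 0.12895379158156267
xyz [0.5744, -0.8857, 0.5152] dr [0.0006, -0.0003, -0.3644]
xyz [0.5736, -0.8861, 1.0186] dr [0.0006, -0.0003, -0.3644]
[394.26666536 357.12991867]
```

Emit:
apply_moves(claw=[0.5,0.5,0.5,0.5,0.5], xyz=[[0.1,-0.15,0],[0.21,-0.32,0],[0.32,-0.5,0.05],[0.43,-0.67,0.12],[0.54,-0.83,0.2]], dr=[[0,0,0.05],[0,0,0.1],[0,0,0.15],[0,0,0.2],[0,0,0.25]])

```text
time_s: 15.68
ee_pos: [0.4601, -0.2714, 0.296]
tool_rot: [0.256, 0.967, 0.0, -0.0]
force: [0.0, 0.3, 0.2]
finger_gap: 0.0443
grip_force: 0.0
```

Emit:
apply_moves(claw=[0.5,0.5,0.5,0.5,0.5], xyz=[[0,0,0.05],[0,0,0.1],[0,0,0.15],[0,0,0.2],[0,0,0.25]], dr=[[0,0,0.055],[0,0,0.11],[0,0,0.165],[0,0,0.22],[0,0,0.275]])

```text
time_s: 16.3
ee_pos: [0.4608, -0.2695, 0.2209]
tool_rot: [0.638, 0.77, 0.0, -0.001]
force: [0.3, -1.1, 0.4]
finger_gap: 0.044
grip_force: 0.0
```

```bash
python3 - <<'E'
from h import *
st(); plan([.4535,-.2928,.20],-8.8); plan([.4535,-.2928,.049],-8.8)
E
```

```text
{'time_s': 16.3, 'ee_pos': [0.4608, -0.2695, 0.2209], 'tool_rot': [0.6376, 0.7703, 0.0001, -0.0009], 'force': [0.3055, -1.091, 0.3738], 'finger_gap': 0.044, 'grip_force': 0.0, 'qpos': [-0.7489, 0.3472, 1.4979, 0.0, 1.2984, -0.9368]}
xyz [-0.0719, -0.0382, 0.0697] dr [-0.0004, -0.0004, 0.1087]
xyz [-0.0727, -0.0377, 0.573] dr [-0.0004, -0.0004, 0.1087]
```

Emit:
apply_moves(claw=[0.5,0.5,0.5,0.5,0.5], xyz=[[-0.073,-0.038,0.05],[-0.073,-0.038,0.1],[-0.073,-0.038,0.2],[-0.073,-0.038,0.35],[-0.073,-0.038,0.4]], dr=[[0,0,0.055],[0,0,0.109],[0,0,0.109],[0,0,0.109],[0,0,0.109]])

```text
time_s: 16.92
ee_pos: [0.453, -0.2924, 0.0997]
tool_rot: [0.758, 0.653, -0.0, -0.003]
force: [-0.3, 0.0, 0.2]
finger_gap: 0.0437
grip_force: 0.0
```

Emit:
apply_moves(claw=[0.5], xyz=[[0,0,0]], dr=[[0,0,0]])

```text
time_s: 17.05
ee_pos: [0.454, -0.2933, 0.1021]
tool_rot: [0.758, 0.653, -0.0, -0.001]
force: [0.0, 1.3, 0.9]
finger_gap: 0.0441
grip_force: 0.0
```

```bash
python3 - <<'E'
from h import *
st(); plan([.4535,-.2928,.048],-8.8)
E
```

```text
{'time_s': 17.05, 'ee_pos': [0.454, -0.2933, 0.1021], 'tool_rot': [0.7577, 0.6526, -0.0001, -0.0008], 'force': [0.0388, 1.3246, 0.9223], 'finger_gap': 0.0441, 'grip_force': 0.0, 'qpos': [-0.7905, 0.4926, 1.6191, -0.0, 1.0315, -0.6418]}
xyz [0.0013, -0.0017, 0.1802] dr [-0.0004, -0.0003, 0.0015]
```

Emit:
apply_moves(claw=[0.5,0.5,0.5,0.5,0], xyz=[[0,0,0.06],[0,0,0.12],[0,0,0.178],[0,0,0.178],[0,0,0.178]], dr=[[0,0,0],[0,0,0],[0,0,0],[0,0,0],[0,0,0]], squeeze=25)

```text
time_s: 17.68
ee_pos: [0.4548, -0.2941, 0.0505]
tool_rot: [0.758, 0.653, 0.0, 0.001]
force: [-1.3, 0.1, 0.8]
finger_gap: 0.036
grip_force: 0.0
```

Emit:
apply_moves(claw=[0,0,0,0,0], xyz=[[0,0,0],[0,0,0],[0,0,0],[0,0,0],[0,0,0]], dr=[[0,0,0],[0,0,0],[0,0,0],[0,0,0],[0,0,0]])

```text
time_s: 18.3
ee_pos: [0.4545, -0.2938, 0.0496]
tool_rot: [0.758, 0.653, 0.0, 0.001]
force: [-0.6, 0.4, 6.2]
finger_gap: 0.0178
grip_force: 25.0
```

```bash
python3 - <<'E'
from h import *
st()
E
```

```text
{'time_s': 18.3, 'ee_pos': [0.4545, -0.2938, 0.0496], 'tool_rot': [0.7577, 0.6526, 0.0, 0.0006], 'force': [-0.5627, 0.4244, 6.1953], 'finger_gap': 0.0178, 'grip_force': 25.0, 'qpos': [-0.7904, 0.5702, 1.6562, -0.0, 0.9139, -0.6417]}
```

Emit:
apply_moves(claw=[0,0,0,0,0], xyz=[[0,0,-0.03],[0,0,-0.08],[0,0,-0.16],[0,0,-0.3],[0,0,-0.5]], dr=[[0,0,0],[0,0,0],[0,0,0],[0,0,0],[0,0,0]])

```text
time_s: 18.92
ee_pos: [0.4536, -0.293, 0.2004]
tool_rot: [0.758, 0.653, -0.0, -0.001]
force: [0.2, 0.5, -0.3]
finger_gap: 0.0184
grip_force: 25.0
```

Emit:
apply_moves(claw=[0,0,0,0,0], xyz=[[0,0,-0.2],[0,0,-0.4],[0,0,-0.43],[0,0,-0.43],[0,0,-0.43]], dr=[[0,0,0.055],[0,0,0.11],[0,0,0.165],[0,0,0.22],[0,0,0.27]])

```text
time_s: 19.55
ee_pos: [0.4539, -0.2932, 0.329]
tool_rot: [0.96, 0.28, 0.0, 0.0]
force: [0.2, -0.4, -0.6]
finger_gap: 0.0184
grip_force: 25.0
```

```bash
python3 - <<'E'
from h import *
o=st(); E=np.array(o["ee_pos"])
S=snap("side");T=snap("top")
p=proj(S,E).round().astype(int);print("tcp px",proj(S,E),"tip guess",proj(S,E-[0,0,.039]))
x,y=p[0]-30,p[1]-35
cv2.imwrite("pics/z8.png",np.hstack([cv2.resize(S["img"][y:y+80,x:x+60,::-1],(450,600),interpolation=cv2.INTER_CUBIC),cv2.resize(T["img"][195:275,305:351,::-1],(345,600),interpolation=cv2.INTER_CUBIC)]));print("crop0",x,y,"scale7.5")
plan(seatp(-.046,.30),105.7+180)
E
```

```text
{'time_s': 19.55, 'ee_pos': [0.4539, -0.2932, 0.329], 'tool_rot': [0.9599, 0.2804, 0.0002, 0.0003], 'force': [0.1598, -0.3698, -0.5905], 'finger_gap': 0.0184, 'grip_force': 24.9964, 'qpos': [-0.7905, 0.3019, 1.2802, -0.0, 1.5588, 0.2118]}
tcp px [401.27300303 241.49499675] tip guess [400.18694563 260.58123771]
crop0 371 206 scale7.5
xyz [0.6921, -0.7144, 0.0956] dr [0.0002, -0.0001, 0.0951]
```

View pics/z8.png

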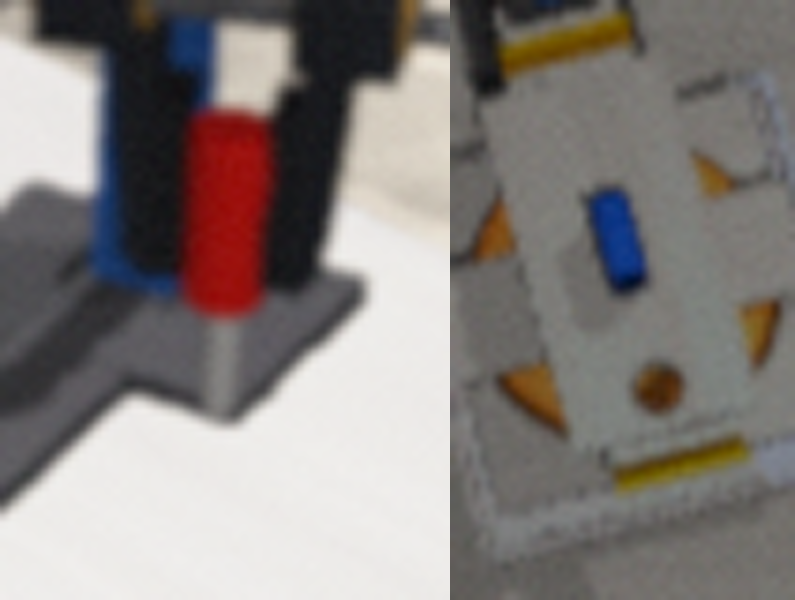

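Left: pin upright in the fingers (head underside ≈10 mm below the finger tips, tip at px (400.3,261.3)). Right: carrier between lips, hole at top px ≈(332.5,246.2) showing orange cheese straight through both holes.

```bash
python3 - <<'E'
from h import *
S=snap("side");T=snap("top")
im=T["img"][238:256,324:342];q=cv2.cvtColor(cv2.resize(im,None,fx=4,fy=4,interpolation=cv2.INTER_CUBIC),cv2.COLOR_RGB2HSV)
m=((q[...,1]>90)&(q[...,2]<150)).astype(np.uint8);n,l,t,c=cv2.connectedComponentsWithStats(m);
for i in range(1,n):
  if t[i,4]>80: print(t[i],(c[i]+.5)/4-.5+[324,238])
def yel(s,x,y,w,h):
    q=cv2.cvtColor(s["img"][y:y+h,x:x+w],cv2.COLOR_RGB2HSV).astype(int);m=((abs(q[...,0]-25)<8)&(q[...,1]>110)&(q[...,2]>60)).astype(np.uint8)
    n,l,t,c=cv2.connectedComponentsWithStats(m);i=1+np.argmax(t[1:,4]);return c[i]+[x,y]
A=tri(S,yel(S,300,218,40,22),T,yel(T,322,250,30,14)); B=tri(S,yel(S,335,195,35,22),T,yel(T,308,192,30,16)); print(A,B)
mid=(A[0]+B[0])/2; print("seat xy",mid)
h=onz(T,332.45,246.15,.2206); print("hole",h, "expected",np.r_[mid[:2]-.042*X])
print("off in seat",(h[:2]-SEAT)@np.c_[X,Y])
plan([h[0],h[1],.30],105.7); 
E
```

```text
[ 23  24  25  24 449] [332.39782851 246.38724944]
[ 42  62  30  10 177] [338.56850282 254.65324859]
(array([ 0.48976519, -0.0072888 ,  0.22150194]), np.float64(0.000637052028025153)) (array([0.61274782, 0.02967007, 0.22403079]), np.float64(0.00499915027624927))
seat xy [0.55125651 0.01119063 0.22276637]
hole [ 5.12402766e-01 -4.42353343e-04  2.20600000e-01] expected [ 5.10823455e-01 -1.74584850e-04]
off in seat [-0.0458611   0.00017418]
xyz [0.6958, -0.712, 0.0948] dr [0.0001, -0.0, 0.0965]
```

Emit:
apply_moves(claw=[0,0,0,0,0], xyz=[[0.12,-0.12,0],[0.26,-0.27,0],[0.4,-0.41,0],[0.54,-0.55,0],[0.65,-0.665,0]], dr=[[0,0,0.02],[0,0,0.04],[0,0,0.06],[0,0,0.08],[0,0,0.0965]])

```text
time_s: 20.38
ee_pos: [0.5096, -0.0179, 0.3284]
tool_rot: [0.991, 0.136, 0.0, 0.0]
force: [1.0, -0.3, -0.1]
finger_gap: 0.018
grip_force: 25.0
```

Emit:
apply_moves(claw=[0,0], xyz=[[0,0,0],[0,0,0]], dr=[[0,0,0],[0,0,0]])

```text
time_s: 20.62
ee_pos: [0.5095, -0.0205, 0.3281]
tool_rot: [0.991, 0.136, -0.0, 0.0]
force: [0.1, -0.0, 0.5]
finger_gap: 0.0183
grip_force: 25.0
```

```bash
python3 - <<'E'
from h import *
st();plan([.5123,-.0005,.285],105.7)
E
```

```text
{'time_s': 20.625, 'ee_pos': [0.5095, -0.0205, 0.3281], 'tool_rot': [0.9907, 0.1359, -0.0, 0.0002], 'force': [0.1487, -0.0323, 0.5436], 'finger_gap': 0.0183, 'grip_force': 24.9999, 'qpos': [-0.2702, 0.2312, 1.3737, -0.0003, 1.5366, 1.0281]}
xyz [0.0268, -0.0618, 0.1437] dr [0.0001, 0.0, -0.0005]
```

Emit:
apply_moves(claw=[0,0,0,0,0], xyz=[[0.013,-0.03,0.03],[0.027,-0.062,0.08],[0.027,-0.062,0.13],[0.027,-0.062,0.144],[0.027,-0.062,0.144]], dr=[[0,0,0],[0,0,0],[0,0,0],[0,0,0],[0,0,0]])

```text
time_s: 21.25
ee_pos: [0.5124, -0.0002, 0.2846]
tool_rot: [0.991, 0.135, -0.0, -0.0]
force: [0.2, 1.1, -0.2]
finger_gap: 0.0181
grip_force: 25.0
```

```bash
python3 - <<'E'
from h import *
o=st();E=np.array(o["ee_pos"]);plan([.5123,-.0005,.240],105.7)
S=snap("side");T=snap("top")
for s,n in((S,"S"),(T,"T")):
    u,v=proj(s,E).astype(int); y,x=v-25,u-25
    q=cv2.cvtColor(cv2.resize(s["img"][y:y+50,x:x+50],None,fx=4,fy=4,interpolation=cv2.INTER_CUBIC),cv2.COLOR_RGB2HSV)
    m=(((q[...,0]<8)|(q[...,0]>172))&(q[...,1]>150)&(q[...,2]>60)).astype(np.uint8);k,l,t,c=cv2.connectedComponentsWithStats(m)
    for i in range(1,k):
        if t[i,4]>30: print(n,(t[i,:4]/4+[x,y,0,0]).round(1),((c[i]+.5)/4-.5+[x,y]).round(1))
# expected outline of the head (bottom circle and top circle) in side view
a=np.linspace(0,2*np.pi,40)
for z in(-.010,.036):
    P=np.array([proj(S,E+[.01*np.cos(t),.01*np.sin(t),z]) for t in a]); print(z,"cols",P[:,0].min().round(1),P[:,0].max().round(1),"rows",P[:,1].min().round(1),P[:,1].max().round(1))
E
```

```text
{'time_s': 21.25, 'ee_pos': [0.5124, -0.0002, 0.2846], 'tool_rot': [0.9909, 0.1348, -0.0002, -0.0], 'force': [0.2039, 1.1408, -0.1647], 'finger_gap': 0.0181, 'grip_force': 24.9999, 'qpos': [-0.2293, 0.2554, 1.454, -0.0001, 1.4327, 1.071]}
xyz [-0.0006, 0.0009, 0.1485] dr [-0.0, 0.0001, -0.0011]
S [315.2 183.5   8.   21.8] [318.6 193.4]
-0.01 cols 316.1 325.2 rows 202.3 206.3
0.036 cols 315.5 324.8 rows 183.3 187.1
```

Emit:
apply_moves(claw=[0,0,0,0,0], xyz=[[0,0,0.02],[0,0,0.04],[0,0,0.06],[0,0,0.08],[0,0,0.1]], dr=[[0,0,0],[0,0,0],[0,0,0],[0,0,0],[0,0,0]])

```text
time_s: 21.98
ee_pos: [0.5125, -0.0, 0.2543]
tool_rot: [0.991, 0.135, -0.0, -0.0]
force: [-0.4, 0.4, -1.3]
finger_gap: 0.0184
grip_force: 25.0
```

```bash
cat >> h.py <<'E'
def lip(s,x=300,y=215,w=40,h=40):
    q=cv2.cvtColor(s["img"][y:y+h,x:x+w],cv2.COLOR_RGB2HSV).astype(int);m=((abs(q[...,0]-25)<8)&(q[...,1]>110)&(q[...,2]>90)).astype(np.uint8)
    n,l,t,c=cv2.connectedComponentsWithStats(m);i=1+np.argmax(t[1:,4]);return (c[i]+[x,y]).round(1),t[i,4]
E
python3 - <<'E'
from h import *
fs=[]
for i in range(6): S=snap("side"); fs.append(r.observe()["force"])
o=st(); print(np.round(np.mean(fs,0),2),lip(S))
E
```

```text
{'time_s': 22.275, 'ee_pos': [0.5126, -0.0, 0.255], 'tool_rot': [0.9908, 0.135, 0.0002, 0.0001], 'force': [-0.3592, 0.5651, -0.3597], 'finger_gap': 0.0181, 'grip_force': 25.0, 'qpos': [-0.2289, 0.2733, 1.5076, -0.0, 1.3602, 1.0711]}
[ 0.09  0.28 -0.26] (array([316. , 230.4]), np.int32(58))
```

Emit:
apply_moves(claw=[0,0,0,0,0], xyz=[[0,0,0.015],[0,0,0.03],[0,0,0.045],[0,0,0.06],[0,0,0.06]], dr=[[0,0,0],[0,0,0],[0,0,0],[0,0,0],[0,0,0]])

```text
time_s: 22.9
ee_pos: [0.5123, 0.0, 0.2364]
tool_rot: [0.991, 0.135, -0.0, -0.0]
force: [0.1, -0.3, -0.1]
finger_gap: 0.0182
grip_force: 25.0
```

```bash
python3 - <<'E'
from h import *
fs=[]
for i in range(8): S=snap("side"); fs.append(r.observe()["force"])
o=st(); print(np.round(np.mean(fs,0),2),lip(S))
E
```

```text
{'time_s': 23.3, 'ee_pos': [0.5125, 0.0, 0.2369], 'tool_rot': [0.9909, 0.1349, 0.0001, 0.0], 'force': [-1.0559, 0.4466, -0.4931], 'finger_gap': 0.0184, 'grip_force': 25.0, 'qpos': [-0.2289, 0.2867, 1.5379, 0.0, 1.3168, 1.0712]}
[-0.03  0.11 -0.45] (array([316. , 230.4]), np.int32(58))
```

Emit:
apply_moves(claw=[0,0,0,0,0], xyz=[[0,0,0.006],[0,0,0.012],[0,0,0.018],[0,0,0.018],[0,0,0.018]], dr=[[0,0,0],[0,0,0],[0,0,0],[0,0,0],[0,0,0]])

```text
time_s: 23.92
ee_pos: [0.5125, -0.0, 0.2314]
tool_rot: [0.991, 0.135, 0.0, -0.0]
force: [-0.3, 0.4, -0.2]
finger_gap: 0.0183
grip_force: 25.0
```

```bash
python3 - <<'E'
from h import *
fs=[]
for i in range(8): S=snap("side"); fs.append(r.observe()["force"])
o=st(); print(np.round(np.mean(fs,0),2),lip(S))
E
```

```text
{'time_s': 24.325, 'ee_pos': [0.5125, -0.0, 0.2314], 'tool_rot': [0.9909, 0.1349, -0.0, 0.0], 'force': [-0.2514, 0.2009, -0.9717], 'finger_gap': 0.0176, 'grip_force': 24.9999, 'qpos': [-0.229, 0.2911, 1.5466, -0.0, 1.3039, 1.0712]}
[-0.    0.21 -0.43] (array([316. , 230.4]), np.int32(58))
```

Emit:
apply_moves(claw=[0,0,0,0,0], xyz=[[0,0,0.005],[0,0,0.01],[0,0,0.015],[0,0,0.015],[0,0,0.015]], dr=[[0,0,0],[0,0,0],[0,0,0],[0,0,0],[0,0,0]])

```text
time_s: 24.95
ee_pos: [0.5125, 0.0, 0.2269]
tool_rot: [0.991, 0.135, -0.0, -0.0]
force: [0.5, -1.0, -1.1]
finger_gap: 0.0181
grip_force: 25.0
```

```bash
python3 - <<'E'
from h import *
fs=[]
for i in range(8): S=snap("side"); fs.append(r.observe()["force"])
o=st(); print(np.round(np.mean(fs,0),2),lip(S))
E
```

```text
{'time_s': 25.35, 'ee_pos': [0.5125, -0.0, 0.2269], 'tool_rot': [0.9909, 0.1349, -0.0, -0.0], 'force': [-0.5149, -0.2833, 1.4423], 'finger_gap': 0.0186, 'grip_force': 25.0, 'qpos': [-0.229, 0.2948, 1.5538, 0.0, 1.293, 1.0712]}
[-0.3  -0.01 -0.11] (array([316. , 231.7]), np.int32(57))
```

Emit:
apply_moves(claw=[0.22,0.26,0.32,0.4,0.45], xyz=[[0,0,0],[0,0,0],[0,0,0],[0,0,0],[0,0,0]], dr=[[0,0,0],[0,0,0],[0,0,0],[0,0,0],[0,0,0]], squeeze=8)

```text
time_s: 25.98
ee_pos: [0.5125, -0.0, 0.2269]
tool_rot: [0.991, 0.135, 0.0, 0.0]
force: [1.4, 0.8, 0.4]
finger_gap: 0.0396
grip_force: 0.0
```

Emit:
apply_moves(claw=[0.45,0.45,0.45,0.45,0.45], xyz=[[0,0,0],[0,0,-0.02],[0,0,-0.06],[0,0,-0.12],[0,0,-0.2]], dr=[[0,0,0],[0,0,0],[0,0,0],[0,0,0],[0,0,0]])

```text
time_s: 26.6
ee_pos: [0.5124, 0.0, 0.2881]
tool_rot: [0.991, 0.135, 0.0, 0.0]
force: [-0.7, -0.3, 0.2]
finger_gap: 0.0399
grip_force: 0.0
```

Emit:
apply_moves(claw=[0.45,0.45,0.45,0.45,0.45], xyz=[[0,0,-0.1],[0,0,-0.2],[0.2,0,-0.25],[0.4,0,-0.25],[0.5,0,-0.25]], dr=[[0,0,0],[0,0,0],[0,0,0],[0,0,0],[0,0,0]])

```text
time_s: 27.22
ee_pos: [0.6586, 0.0409, 0.3616]
tool_rot: [0.991, 0.135, -0.0, -0.0]
force: [0.2, -0.8, 0.6]
finger_gap: 0.0398
grip_force: 0.0
```

```bash
python3 - <<'E'
from h import *
st()
for i in range(8): S=snap("side");print(lip(S))
T=snap("top")
def red(s,x,y,w,h):
    q=cv2.cvtColor(cv2.resize(s["img"][y:y+h,x:x+w],None,fx=4,fy=4,interpolation=cv2.INTER_CUBIC),cv2.COLOR_RGB2HSV)
    m=(((q[...,0]<8)|(q[...,0]>172))&(q[...,1]>150)&(q[...,2]>50)).astype(np.uint8);n,l,t,c=cv2.connectedComponentsWithStats(m)
    if n<2: return None
    i=1+np.argmax(t[1:,4]);print((t[i,:4]/4+[x,y,0,0]).round(1));return (c[i]+.5)/4-.5+[x,y]
a=red(S,295,170,60,80);b=red(T,305,210,60,70);print(a,b)
if a is not None and b is not None: print(tri(S,a,T,b))
E
```

```text
{'time_s': 27.225, 'ee_pos': [0.6586, 0.0409, 0.3616], 'tool_rot': [0.9908, 0.1352, -0.0001, -0.0001], 'force': [0.1562, -0.7686, 0.6004], 'finger_gap': 0.0398, 'grip_force': 0.0, 'qpos': [-0.1152, 0.6152, 0.7328, 0.0001, 1.7937, 1.1843]}
(array([315.5, 232.2]), np.int32(55))
(array([315.5, 232.2]), np.int32(55))
(array([315.5, 232.2]), np.int32(55))
(array([315.7, 232.3]), np.int32(54))
(array([315.4, 232.1]), np.int32(54))
(array([315.7, 232.3]), np.int32(54))
(array([315.5, 232.2]), np.int32(55))
(array([315.5, 232.2]), np.int32(55))
[317.5 208.8   7.5  20. ]
[328.  241.    8.2   9.2]
[320.66603194 218.27315725] [331.58636131 245.06256397]
(array([0.51299327, 0.00152049, 0.23905182]), np.float64(0.0005478178795074846))
```

```bash
python3 - <<'E'
from h import *
print(r.close_job())
E
```

```text
the job is handed in; nothing more can be done
None
```

The carrier hangs at rest on the sunken arm between the yellow lips, the red pin stands fully home through both holes by my last camera measurement, and the job was handed in at about 28 s; no verdict came back.

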